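# Tip the slide box onto its back and push it up to the stop

### The job

The blue microscope-slide box is standing on its long edge, its white label towards the robot. Push it over onto its back, so that it lies flat on the bench with the white label facing up, then push it along until its long edge sits flush against the yellow stop rail, with the whole edge against the rail. Only push it: do not pinch or lift the box, and leave the bottle, the tip box and the dish where they stand.

Things in the scene. Friction and masses are not known exactly. Their poses are not given: they have to be found in the camera images.
- slide_box: Blue plastic slide box, closed, rigid, loose, 0.25 to 0.48 kg. Starts standing on a long edge: 40 mm thick (own x), 150 long (own y), 90 tall (own z, up). Origin: centre of that edge's underside. Own -x points out of the broad face with the white, orange-banded label, which looks roughly at the robot; own +x: the plain back, looking roughly at the rail. Lying on its back, own z points to the rail.
- slide_box_center (a point): Middle of the slide box (own z 45 mm): 45 mm above the bench when standing, 20 mm when lying flat (box then 40 mm high).
- slide_box_label (a point): Middle of the label face (own x -20, z 45 mm); 40 mm above the bench when the box lies flat, label up. Pushed on this face 60 to 80 mm above the bench, the standing box tips about its lower back edge and falls by itself once leaned about 24 degrees; pushed low down it slides. At the start the box is at least 110 mm from the rail: room to fall short of it.
- stop_rail: Yellow rail with three dark screw heads, fixed to the bench: 24 mm deep (own x), 280 long (own y), 18 high. Origin: its middle, at bench height. Its working face looks along own -x, roughly at the robot, 12 mm from the origin. Box flat and flush: box middle 57 mm from the rail's origin along own -x. The box starts in front of the rail's middle within 30 mm, turned up to 25 degrees.
- reagent_bottle: Brown glass bottle with a white cap, 58 mm across, 125 mm tall, loose; origin at the centre of its underside. To be left alone.
- tip_box: Pipette tip box, grey with a green top, 85 x 60 mm, 62 mm tall, loose; origin at the centre of its underside. To be left alone.
- culture_dish: White round dish with a clear lid, 64 mm across, 21 mm tall, loose; origin at the centre of its underside. To be left alone.

How it is judged:
By the outcome, as a careful person would: the job done as asked, in the order asked, and still so for the second after the job is handed in, with the robot touching nothing.
It also fails if it takes over 40 s, if anything falls off the work surface, if the arm or the gripper's body presses on something with over 40 N, if the wrist force passes 120 N, or if a joint passes its speed limit or range.

### The arm

A 6-joint arm with a two-finger parallel gripper is mounted at the origin on the work surface. World frame = base frame: x ahead of the robot, y to its left, z up, the work surface at z = 0. Lengths are in m, angles in rad, forces in N, time in s.
With the tool pointing down it reaches from about 0.3 to 0.825 m from the base axis. Payload 5.4 kg.
Tool frame: the origin (TCP) lies at the very end of the fingers, on their centre line; the grasp point (between the pads) lies 19 mm behind it; z points along the fingers, x is the direction in which the jaws open and shut, and the axes are right-handed (so a half turn about z gives the same grasp; the last joint's range is limited). The gripper opens to 92 mm and grips with 3 to 60 N. Pads are 20 mm wide; open, the fingers measure 128 mm over their backs; the gripper's body (75 mm by 189 mm) begins 69 mm behind the grasp point.
Start: joints at [1.126, 0.158, 1.597, -0, 1.386, -0.21], TCP at [0.134, 0.559, 0.215] pointing down, gripper open.
Joint ranges: [-2.91, 2.91], [-0.94, 2.29], [0.18, 2.7], [-1.29, 4.43], [0.17, 2.64], [-3, 3]. Speed limits (rad/s): [2.57, 2.57, 3.14, 3.14, 3.14, 3.14].

### API

Orientations are given as a rotation vector (axis times angle).
In Python, from workcell import bot gives the robot as it stands. Calls block until the motion is done:
- bot.goto(position, orientation): joint-space move of the TCP to a pose.
- bot.line_to(position, rot=None, max_speed=0.15): straight line of the TCP; rot=None keeps the orientation; max_speed is the mean speed in m/s.
- bot.set_joints(angles): joint-space move.
- bot.set_gripper(opening, newtons=None): opening from 0.0 (shut) to 1.0 (fully open); newtons is the grip in N (None keeps the last); returns when the fingers have stopped.
- bot.hold(seconds).
- bot.inverse_kinematics(position, orientation): joint angles nearest the present ones, or None.
- bot.read_camera(name): name is "scene" or "top" or "wrist"; returns a dict with "pixels" (384x512x3 uint8, blue, green, red), "fx", "fy", "cx", "cy" (pixels), "k1" (the pictures are not rectified: a ray, as slopes to the right and down, at radius r is drawn at 1 + k1 r^2 times it, then the intrinsics apply), "R" (3x3) and "t" (3): a world point X has camera coordinates R X + t. Camera axes: x right, y down, z forward; pixel columns grow to the right and rows downward; lengths in m; the calibration is good to about 2 mm. A picture is of the moment at which its call begins. There is no depth.
A pose or a line that the arm cannot do raises bot.MotionError and nothing moves.
- bot.job_done(): hands the job in, once; it reports no verdict.
Readings, each from a call of its own:
- bot.current_clock(): time.
- bot.current_joints(): joint angles.
- bot.current_joint_vel(): joint speeds.
- bot.current_effort(): joint torques, N m.
- bot.current_ee_pos(): TCP position.
- bot.current_tool_rot(): TCP orientation.
- bot.current_contact_force(): force on the tool from outside, world axes, zero at the start.
- bot.current_ft_torque(): the same for the moment, N m.
- bot.current_opening(): opening from 0.0 (shut) to 1.0 (fully open).
Only numpy, scipy, OpenCV 4.12 (cv2) and the standard library are available. Lean on these libraries where they do the work, as an engineer would, in place of code of your own. Each camera call takes 0.05 s, during which the arm holds its last target. There are 200 camera calls.

## Working session

There is one attempt and no reset: what is moved stays moved. The work goes in short steps, each a Python script; the robot and the scene stay as the last script left them, time stands still between calls to the robot, and variables do not carry over. Pictures are saved under pics/ and viewed, about 8 in all and at most 12, crops included, and the job is handed in when it is done.

```bash
mkdir -p pics
cat > h.py <<'E'
from workcell import bot
import numpy as np, cv2
from scipy.spatial.transform import Rotation as Ro
def snap(cam,name,crop=None,s=1):
    d=bot.read_camera(cam); im=np.array(d["pixels"])
    if crop: x0,y0,x1,y1=crop; im=im[y0:y1,x0:x1]
    if s!=1: im=cv2.resize(im,None,fx=s,fy=s,interpolation=cv2.INTER_CUBIC)
    cv2.imwrite(f"pics/{name}.png",im); np.savez(f"{cam}.npz",**{k:np.array(v) for k,v in d.items()}); return d
def px2w(d,u,v,z):
    x=(u-d["cx"])/d["fx"]; y=(v-d["cy"])/d["fy"]; a,b=x,y
    for _ in range(20):
        k=1+d["k1"]*(a*a+b*b); a,b=x/k,y/k
    R=np.array(d["R"]); c=-R.T@np.array(d["t"]); r=R.T@np.array([a,b,1.])
    return c+r*(z-c[2])/r[2]
def w2px(d,X):
    p=np.array(d["R"])@np.array(X)+np.array(d["t"]); a,b=p[:2]/p[2]; k=1+d["k1"]*(a*a+b*b)
    return np.array([a*k*d["fx"]+d["cx"],b*k*d["fy"]+d["cy"]])
def rot(yaw): # tool down, jaw x axis at angle yaw
    c,s=np.cos(yaw),np.sin(yaw)
    return Ro.from_matrix(np.array([[c,s,0],[s,-c,0],[0,0,-1]])).as_rotvec()
E
python3 - <<'E'
from h import *
d=snap("top","top0",s=1.5); snap("scene","scene0",s=1.5)
print(d["R"],d["t"],bot.current_tool_rot(),bot.current_clock())
E
```

```text
[[ 0.00469747 -0.99945298  0.0327364 ]
 [-0.99946347 -0.00575364 -0.03224389]
 [ 0.0324146  -0.03256737 -0.99894377]] [-0.01475278  0.57085783  0.99849076] [ 2.46569673e+00  1.94548948e+00 -2.44000567e-03] 0.1
```

View pics/top0.png

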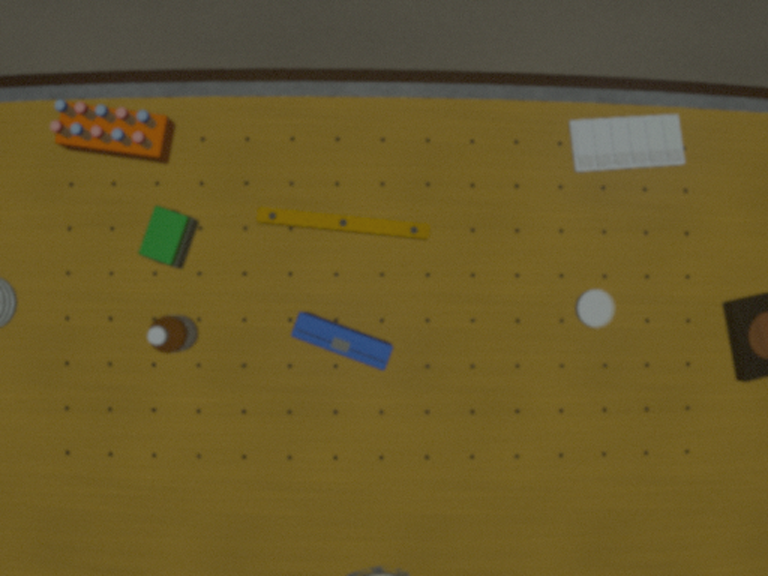

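View pics/scene0.png

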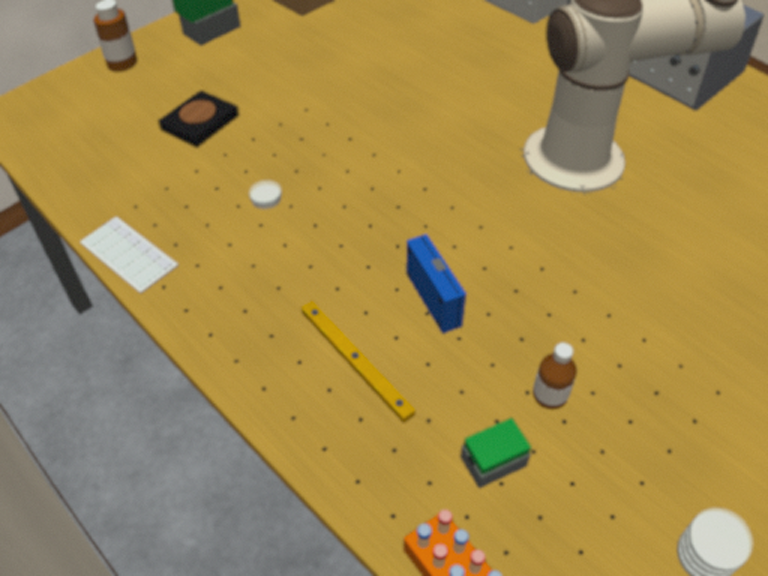

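Top view (1.5x): rail corners are about (258,208), (430,226), (429,239), (257,221). Box top corners are about (302,312), (392,346), (384,370), (293,336), with the label side towards the bottom. The bottle, tip box and dish are well clear.

Run:
```python
from h import *
d=dict(np.load("top.npz"))
W=lambda L,z: np.array([px2w(d,(u+.5)/1.5-.5,(v+.5)/1.5-.5,z)[:2] for u,v in L])
r=W([(258,208),(430,226),(429,239),(257,221)],.018); s=W([(272,216),(343,223),(413,230)],.018)
b=W([(302,312),(392,346),(384,370),(293,336)],.09)
print(r.round(3),r.mean(0),s.round(3),'\n',b.round(3),b.mean(0))
for q in(r,b): print(np.linalg.norm(q-np.roll(q,-1,0),axis=1).round(3), [np.degrees(np.arctan2(*(-(a-c))[[0,1]]*[-1,1])) for a,c in((q[0],q[1]),(q[3],q[2]))])
print(W([(168,335)],.06),W([(165,235)],.062))
# subpixel auto: blue blob of box top
im=d["pixels"]; hsv=cv2.cvtColor(im,cv2.COLOR_BGR2HSV); m=cv2.inRange(hsv,(100,90,40),(130,255,255))
m[:180]=0;m[270:]=0;m[:,:170]=0;m[:,290:]=0
print(cv2.minAreaRect(cv2.findNonZero(m)))
import cv2
```

```text
[[ 0.705  0.202]
 [ 0.678 -0.077]
 [ 0.657 -0.076]
 [ 0.684  0.203]] [0.68096988 0.06285016] [[ 0.692  0.179]
 [ 0.682  0.064]
 [ 0.671 -0.05 ]] 
 [[ 0.538  0.121]
 [ 0.488 -0.014]
 [ 0.452 -0.002]
 [ 0.502  0.134]] [0.49470968 0.05964235]
[0.28  0.021 0.28  0.021] [np.float64(174.40641321774237), np.float64(174.39775680788878)]
[0.143 0.038 0.145 0.038] [np.float64(159.58714002259194), np.float64(159.77386309527333)]
[[0.50061183 0.33172267]] [[0.65555631 0.33851616]]
((227.69725036621094, 226.5175018310547), (65.29509735107422, 17.157331466674805), 20.323135375976562)
```

Run:
```python
from h import *
a=np.radians(-20.3); n=np.array([np.cos(a),np.sin(a)]); c=np.array([.495,.060]); R=rot(a+np.pi/2)
P=lambda s,z: np.r_[c+s*n,z]
bot.set_gripper(.7)
bot.goto(P(-.075,.16),R); bot.line_to(P(-.075,.072))
for s in(-.045,-.03,-.022,-.014,-.006,.002,.008):
    bot.line_to(P(s,.072),max_speed=.05); print(s,bot.current_contact_force().round(2) if hasattr(bot.current_contact_force(),'round') else bot.current_contact_force())
bot.hold(.5); bot.line_to(P(-.06,.072)); print(bot.current_clock(),bot.current_ee_pos())
snap("top","top1",(150,120,300,260),4); snap("scene","scene1",(180,120,380,270),4)
```

```text
-0.045 [ 0.16 -0.2  -0.1 ]
-0.03 [-0.64  1.   -0.61]
-0.022 [-0.25  0.32 -0.16]
-0.014 [-0.1  -0.07 -0.53]
-0.006 [ 0.16  0.94 -0.29]
0.002 [-0.26 -0.33 -0.43]
0.008 [-0.03  0.63 -1.18]
7.2167 [0.43957397 0.08063586 0.07242561]
```

View pics/top1.png

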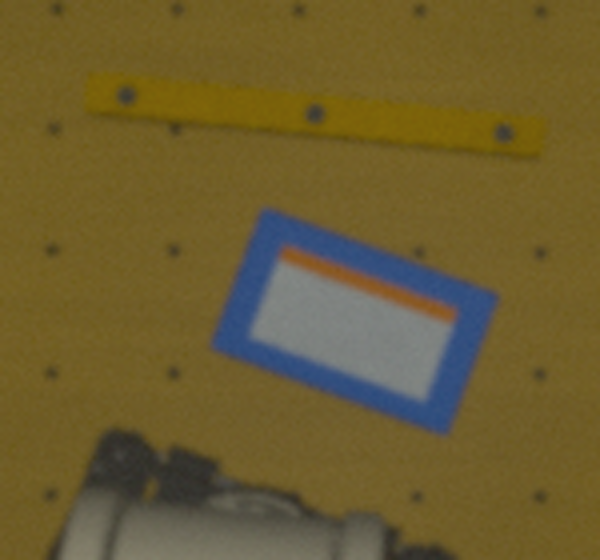

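View pics/scene1.png

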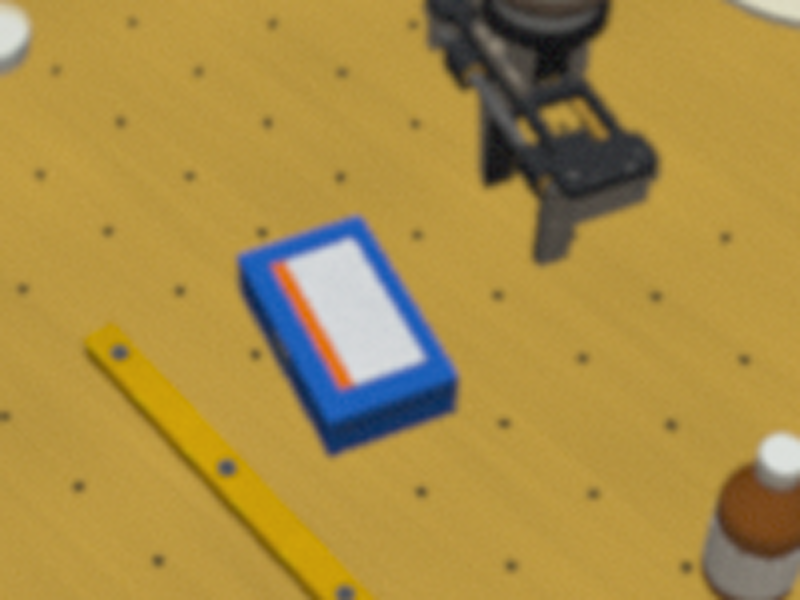

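Both views show the box flat, label up and short of the rail. In the top crop (4x) the box corners are (262,208), (498,295), (447,435), (212,348), and the rail corners are (88,73), (547,118), (542,157), (86,112).

```bash
cat >> h.py <<'E'
def meas(d,B,Rl,x0=150,y0=120,s=4):
    W=lambda L,z: np.array([px2w(d,(u+.5)/s-.5+x0,(v+.5)/s-.5+y0,z)[:2] for u,v in L])
    out=[]
    for L,z in((B,.04),(Rl,.018)):
        q=W(L,z); l=q[0]-q[1]+q[3]-q[2]; out+=[q.mean(0),np.arctan2(-l[0],l[1])]
        print(q.mean(0).round(4),np.degrees(out[-1]).round(2),np.linalg.norm(q-np.roll(q,-1,0),axis=1).round(3))
    cb,ab,cr,ar=out; n=np.array([np.cos(ar),np.sin(ar)]); t=np.array([-n[1],n[0]])
    print("normal dist (57 when flush)",(cr-cb)@n,"lateral",(cb-cr)@t); return cb,ab,cr,ar,n,t
E
python3 - <<'E'
from h import *
d=dict(np.load("top.npz"))
cb,ab,cr,ar,n,t=meas(d,[(262,208),(498,295),(447,435),(212,348)],[(88,73),(547,118),(542,157),(86,112)])
nb=np.array([np.cos(ab),np.sin(ab)])
D=(cr-cb)@n-.057
S=.058; z=.016
bot.goto(np.r_[cb-.10*nb,.07],rot(ab+np.pi/2)); bot.line_to(np.r_[cb-.10*nb,z])
bot.line_to(np.r_[cb-S*nb,z],max_speed=.08)
N=6; f0=np.array(bot.current_contact_force())
for i in range(1,N+1):
    f=i/N; a=ab+(ar-ab)*f; c=cb+n*(D-.012)*f; m=np.array([np.cos(a),np.sin(a)])
    bot.line_to(np.r_[c-.055*m,z],rot(a+np.pi/2),max_speed=.05)
    print(i,np.array(bot.current_contact_force()).round(1))
np.savez("rail.npz",cb=cb,cr=cr,ar=ar,n=n,t=t,D=D)
print(bot.current_clock()); snap("top","top2",(150,120,300,260),4)
E
```

```text
[0.5565 0.0386] -19.97 [0.149 0.088 0.148 0.088]
[0.6821 0.0635] -5.24 [0.28  0.024 0.278 0.024]
normal dist (57 when flush) 0.12276028030138338 lateral -0.036281871827276574
1 [0.3 0.5 0.5]
2 [ 0.6  0.6 -0.8]
3 [-0.1 -0.6  0.1]
4 [1.1 0.3 0.9]
5 [0.2 0.  0.9]
6 [-0.7 -0.5 -0.3]
10.7833
```

View pics/top2.png

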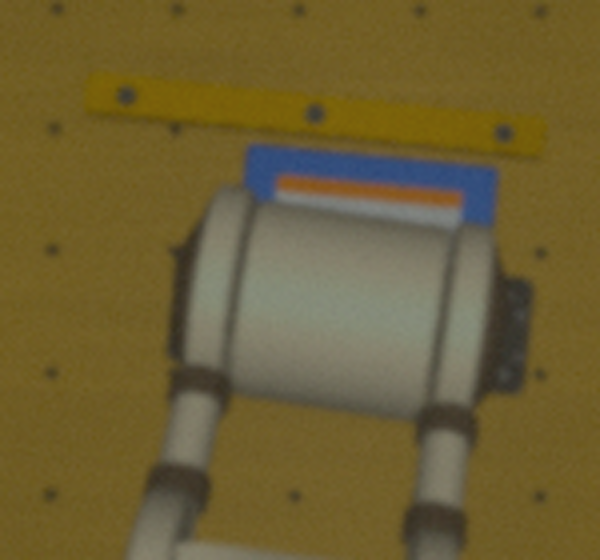

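The box is parallel to the rail with a gap of about 1 cm, spanning columns 247–498 against the rail's 86–545. I'll push on until the force rises.

Run:
```python
from h import *
r=np.load("rail.npz"); n=r["n"]
p=np.array(bot.current_ee_pos()); d=lambda s: np.r_[p[:2]+s*n,p[2]]
s=0
while s<.026:
    s+=.002 if s<.008 else .001
    bot.line_to(d(s),max_speed=.04); F=np.mean([bot.current_contact_force() for _ in range(3)],0)[:2]@n
    if s>.007: print(round(s,3),F.round(1))
    if F<-12: break
bot.hold(.3); print("ft",bot.current_contact_force(),bot.current_ft_torque())
bot.line_to(d(s-.06)); q=d(s-.06); q[2]=.16; bot.line_to(q)
bot.goto([.35,.15,.25],bot.current_tool_rot()); bot.hold(.3)
print(bot.current_clock()); snap("top","top3",(190,130,290,205),8); snap("scene","scene3",(180,130,380,280),4)
```

```text
0.008 -1.5
0.009 -2.0
0.01 -1.6
0.011 -2.2
0.012 -3.5
0.013 -6.8
0.014 -10.6
0.015 -14.2
ft [-14.33424975   0.95077151  12.49372281] [ 0.00440298  2.42618069 -0.18327304]
16.7
```

View pics/top3.png

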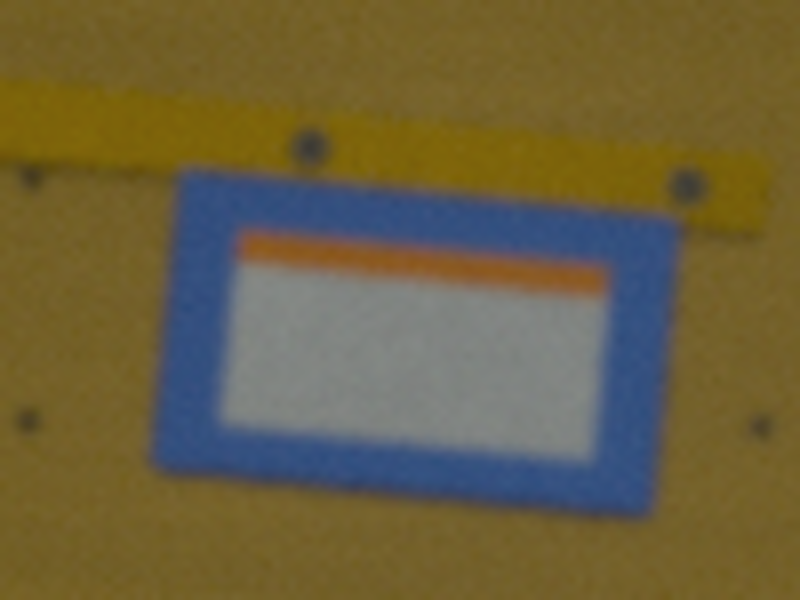

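View pics/scene3.png

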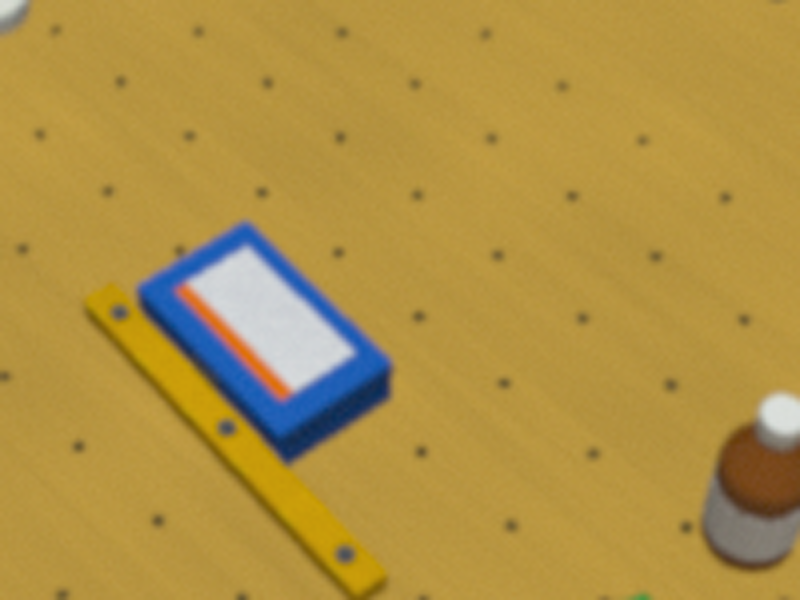

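The top crop (8x) shows the box edge on the rail, with corners (180,168), (681,215), (653,517), (152,468). I'll check that numerically, then hand in.

Run:
```python
from h import *
d=dict(np.load("top.npz")); r=np.load("rail.npz")
B=[(180,168),(681,215),(653,517),(152,468)]
W=lambda L,z:np.array([px2w(d,(u+.5)/8-.5+190,(v+.5)/8-.5+130,z)[:2] for u,v in L])
q=W(B,.04); l=q[0]-q[1]+q[3]-q[2]
print("box yaw",np.degrees(np.arctan2(-l[0],l[1])),"rail",np.degrees(r["ar"]))
print("dist",(r["cr"]-q.mean(0))@r["n"],"edge corners dist(12)",(r["cr"]-q[:2])@r["n"],"lat",(q-r["cr"])@r["t"])
s=W([(310,148),(688,186)],.018); v=s[0]-s[1]; print("screw yaw",np.degrees(np.arctan2(-v[0],v[1])))
```

```text
box yaw -5.09259647523289 rail -5.2391836106786505
dist 0.056775638699651285 edge corners dist(12) [0.01234906 0.01155146] lat [ 0.0370766  -0.11197467 -0.11218597  0.03627972]
screw yaw -5.277315207547243
```

```bash
python3 -c "
from h import *
bot.job_done(); print(bot.current_clock())"
```

```text
the job is handed in; nothing more can be done
the job is handed in; nothing more can be done
```

The slide box is lying flat on its back with the label up, its long edge flush against the yellow rail, and I've handed the job in. The robot's clock read about 17 s at the last check.

I tipped it with both open fingertips pushing at 72 mm height, and it fell short of the rail. I then pushed it low down with both fingertips, turning it parallel to the rail on the way. I pressed it against the rail with about 14 N and backed the arm clear.

**Last checks from the top camera:**

| Check | Measured | Flush value |
|---|---|---|
| Box middle to rail origin | 56.8 mm | 57 mm |
| Two rail-side corners to rail origin | 12.3 and 11.6 mm | 12 mm |
| Angle between box and rail | 0.15° | 0° |

- **Edge on the rail:** the box edge spans −112 to +37 mm along the rail, which reaches ±140 mm. The whole edge is against the rail, although the box sits off-centre.
- **Other items:** I never moved near the bottle, tip box or dish. The bottle still stood upright in the last scene picture; I did not measure any of the three again.
- **Disagreement:** no check failed. During the final press the wrist also read about 12 N upward, which I did not explain; the box still lay flat afterwards.

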